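Start the gel power supply

TASK

Start the gel power supply on the bench: tip the rocker switch at its left end on by pressing down the raised near half, then push the round key all the way in so that it stays in, and last press the long bar key all the way down and let it come back up. Leave the square key alone, and do not pick up, push or knock over the two vials and the marker beside the instrument.

Things in the scene. Friction and masses are not known exactly. Their poses are not given: they have to be found in the camera images.
- supply: Gel power supply: low white box fixed to the bench, 170 mm deep (x) by 260 wide (y), flat grey deck 58 mm up. Origin: centre of underside. x: front (robot side) to back, y: to its left; turned up to 0.3 rad. Display block behind x = +31, 21 mm above deck. White controls in black rims along x = -30: rocker at y = +90; round, square and long bar key at y = +30, -30, -90 mm in varying order.
- rocker (a joint): The rocker switch, rad: 0 = off (near half raised, far half level), 0.36 = on (near half pressed level, far half raised). It turns about an axis along the supply's y and stays where it is left (about 0.045 N m of friction, so about 3 N at 16 mm from the pivot). May start up to 0.03.
- rocker_pivot (a point): The rocker's fixed pivot: the bottom of the shallow V of its top faces, 69 mm above the bench. The white rocker is 24 mm wide (supply y); each half is 22 mm long, the near half to the supply's -x, the far half to its +x. When on, the near half's top is level at the height of the pivot, 11 mm above the deck (a black frame 4 mm high surrounds the rocker).
- rocker_press (a point): The place to press: on the top face of the near half, 16 mm from the pivot; it moves with the rocker (about 5.6 mm above the pivot when off, level with it when on).
- round_key (a joint): The round key's travel, m: 0 = out, 0.006 = all the way in. It slides straight down against about 2.5 N of friction and stays where it is left (no spring).
- round_key_top (a point): Centre of the top face of the round white key, 26 mm in diameter, in a black round rim of 36 mm that stands 4 mm above the deck. The top is 73 mm above the bench when out, 67 mm when in. Moves with the key.
- square_key (a joint): The square key's travel, m: 0 = out, 0.006 = in; same mechanism as the round key. To be left alone.
- square_key_top (a point): Centre of the top face of the square white key, 24 x 24 mm, in a black square rim of 34 mm; height as for the round key.
- bar_key (a joint): The long bar key's travel, m: 0 = up, 0.006 = all the way down. A spring returns it: 1.5 N to start it, about 5 N at the bottom.
- bar_key_top (a point): Centre of the top face of the long white bar key, 46 mm (along the supply's x) by 18 mm, in a black rim of 56 x 28 mm; 73 mm above the bench when up. Moves with the key.
- vial_white: Bystander: a loose upright vial with a white cap, 13 mm thick, 55 mm tall, standing on the bench left of the supply. Origin: centre of its underside, z up.
- vial_brown: Bystander: a loose upright vial with a dark brown cap, 13 mm thick, 54 mm tall, standing on the bench left of the supply. Origin: centre of its underside, z up.
- marker: Bystander: a loose marker pen with a black cap, 132 mm long (its y), 13 mm thick, lying on the bench right of the supply. Origin: centre of its underside.

How it is judged:
On the way, in this order (a step that is already met when the one before it is completed fails the run):
1. the rocker is tipped on (value of joint rocker above 0.3 rad), for 0.1 s.
2. the round key is pushed in (value of joint round_key above 0.0045 m), for 0.1 s.
3. the long bar key is pressed down (value of joint bar_key above 0.0045 m), for 0.05 s.
At the end, for the whole second after the job is handed in: The rocker is on (past 0.30 of 0.36 rad), the round key in (past 4.5 of 6 mm), the bar key back up (within 1 mm), the square key out (within 1.5 mm), the vials and the marker within 15 mm of where they were, the vials upright (value of joint rocker above 0.3 rad and value of joint round_key above 0.0045 m and value of joint bar_key below 0.001 m and value of joint square_key below 0.0015 m and distance of each of vial_white, vial_brown, marker from where it was at the start of the episode below 0.015 m and angle between each of vial_white, vial_brown's own z axis and vertical below 0.2 rad); the robot touches nothing.
It fails at once if the square key was pushed in by more than 1.5 mm (value of joint square_key above 0.0015 m).
It fails at once if the round key was pushed (over 2 mm) before the rocker was on (value of joint round_key above 0.002 m and value of joint rocker below 0.25 rad).
It fails at once if the bar key was pressed (over 2 mm) before the round key was in (value of joint bar_key above 0.002 m and value of joint round_key below 0.004 m).
It fails at once if a vial or the marker was lifted, carried or pushed away (15 mm) (distance of any of vial_white, vial_brown, marker from where it was at the start of the episode above 0.015 m).
It fails at once if a vial was tipped over (angle between any of vial_white, vial_brown's own z axis and vertical above 0.4 rad).
It also fails if it takes over 35 s, if anything falls off the work surface, if the arm or the gripper's body presses on something with over 40 N, if the wrist force passes 120 N, or if a joint passes its speed limit or range.

ROBOT

A 6-joint arm with a two-finger parallel gripper is mounted at the origin on a cart in front of the work surface, level with it; the furniture and walls round the work are solid. World frame = base frame: x ahead of the robot, y to its left, z up, the work surface at z = 0. Lengths are in m, angles in rad, forces in N, time in s.
With the tool pointing down it reaches from about 0.275 to 0.875 m from the base axis. Payload 12.5 kg.
Tool frame: the origin (TCP) lies midway between the tips of the shut fingers; the grasp point (between the pads) lies 19 mm behind it (r.grip_depth is the distance from the TCP to the grasp point, in m); z points along the fingers, y is the line along which they close (so a half turn about z gives the same grasp; the last joint's range is limited). The gripper opens to 85 mm and grips with 20 to 120 N. Pads are 22 mm wide; open, the fingers measure 114 mm over their backs; the gripper's body (76 mm by 85 mm) begins 54 mm behind the grasp point. The pads swing forward as they close: fully open they stand 13 mm farther back than shut.
Start: joints at [1.026, 0.351, 1.652, -0, 1.139, -0.085], TCP at [0.244, 0.493, 0.231] pointing down, gripper open.
Joint ranges: [-2.75, 2.75], [-0.79, 2.1], [0.01, 2.65], [-1.57, 4.71], [0.07, 3.14], [-2.87, 2.87]. Speed limits (rad/s): [2.22, 2.22, 2.79, 3.14, 3.14, 3.14].

INTERFACE

Orientations are given as a 3x3 rotation matrix whose columns are the frame's x, y, z axes.
In Python, from station import r, get_image, camera_info, status gives the robot as it stands. Calls block until the motion is done:
- r.move_ptp(position, orientation): joint-space move of the TCP to a pose.
- r.move_l(position, orientation=None, v=0.15, f_stop=None): straight line of the TCP; orientation=None keeps the orientation; v is the mean speed in m/s. With f_stop (N) it stops when the force on the tool has changed by that much, and returns True; else False.
- r.movej(angles): joint-space move.
- r.open_jaws() and r.close(): open the fingers fully, or close them until they stop; the grip force is fixed at half the most.
- r.dwell(seconds).
- r.solve_ik(position, orientation): joint angles nearest the present ones, or None.
- get_image(name): name is "side" or "top" or "wrist"; returns (picture, depth): 400x640x3 uint8, red, green, blue; 400x640 float32, m along the optical axis (not along the pixel's ray), 0 where there is no reading.
- camera_info(name): a dict with "K" (3x3 intrinsics, pixels), "xyz" and "orientation" of the camera in the world. Camera axes: x right, y up, looking along -z (the intrinsics and any distortion apply to the point x, -y, -z); pixel columns grow to the right and rows downward; lengths in m; the calibration is good to about 2 mm. The wrist camera is an equidistant fisheye: a pixel r from the principal point sees the ray r / f radians off the axis. A picture is of the moment at which its call begins: read the wrist's pose just before it. camera_info takes no time and is no camera call; for the wrist camera it gives the pose at the moment of the call.
A pose or a line that the arm cannot do raises r.IKError and nothing moves.
- r.job_done(): hands the job in; it is judged then, once.
Readings, each from a call of its own:
- status.current_time_s(): time.
- status.current_joint_pos(): joint angles.
- status.current_joint_vel(): joint speeds.
- status.current_tau(): joint torques, N m.
- status.current_tool_pos(): TCP position.
- status.current_ee_rot(): TCP orientation.
- status.current_ft_force(): force on the tool from outside, world axes, zero at the start.
- status.current_torque(): the same for the moment, N m.
- status.current_width(): finger opening in m.
- status.current_finger_force(): force on a finger pad.
Only numpy, scipy, OpenCV 4.12 (cv2) and the standard library are available. Lean on these libraries where they do the work, as an engineer would, in place of code of your own. Each camera call takes 0.05 s, during which the arm holds its last target. There are 200 camera calls.

## Working session

There is one attempt and no reset: what is moved stays moved. The work goes in short steps, each a Python script; the robot and the scene stay as the last script left them, time stands still between calls to the robot, and variables do not carry over. Pictures are saved under pics/ and viewed, at most 10 in all, crops included, and the job is handed in when it is done.

```bash
mkdir -p pics; ls
python3 - <<'E'
from station import r,get_image,camera_info,status
import cv2,numpy as np
for n in ("top","side","wrist"):
    ci=camera_info(n); print(n,ci)
    p,d=get_image(n); cv2.imwrite(f"pics/{n}0.png",p[:,:,::-1]); np.savez(f"{n}0.npz",p=p,d=d,**{k:v for k,v in ci.items() if k in("K","xyz","orientation")})
print(status.current_time_s(),r.grip_depth)
E
```

```text
pics
top {'K': array([[496.46899682,   0.        , 315.16070885],
       [  0.        , 496.46899682, 199.09798999],
       [  0.        ,   0.        ,   1.        ]]), 'xyz': array([0.4046399 , 0.08083783, 0.92694337]), 'orientation': array([[-2.61282275e-03,  9.91545829e-01, -1.29730656e-01],
       [-9.99996476e-01, -2.65170305e-03, -1.26967354e-04],
       [-4.69901125e-04,  1.29729867e-01,  9.91549263e-01]])}
side {'K': array([[418.54882233,   0.        , 317.72129583],
       [  0.        , 418.54882233, 201.64077297],
       [  0.        ,   0.        ,   1.        ]]), 'xyz': array([0.43110782, 0.88393064, 0.3709167 ]), 'orientation': array([[-0.99352018,  0.04272031, -0.10532152],
       [-0.11364048, -0.35815704,  0.92671969],
       [ 0.00186811,  0.9326835 ,  0.360691  ]])}
wrist {'K': array([[309.70691629,   0.        , 315.01120106],
       [  0.        , 309.70691629, 200.49654093],
       [  0.        ,   0.        ,   1.        ]]), 'xyz': array([0.17393361, 0.52781862, 0.37321429]), 'orientation': array([[ 0.44376588, -0.8531658 , -0.27418966],
       [ 0.89614104,  0.42188345,  0.13764301],
       [-0.00175623, -0.30679387,  0.95177436]])}
0.15 0.0187
```

View pics/top0.png

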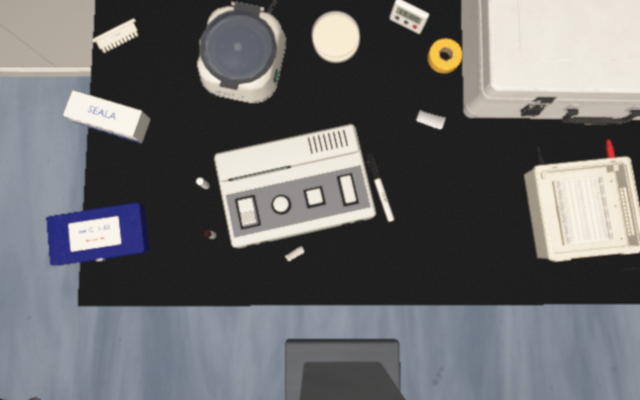

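View pics/side0.png

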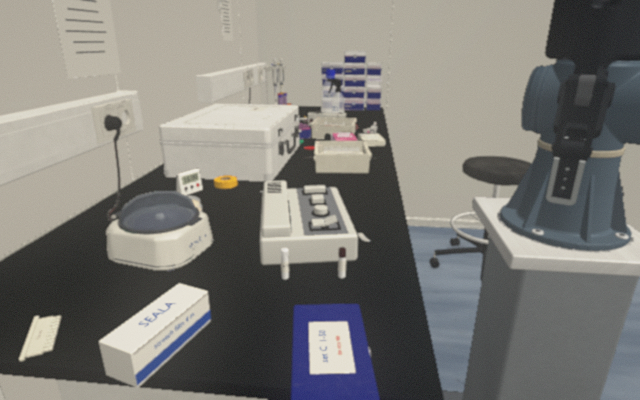

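Top view: the supply is centred near (295,187). The rocker is at (247,211), round key (281,204), square key (315,196) and bar key (347,189). The vials are at (202,183) and (209,234), and the marker at (384,195). The side view agrees. Next I'll cast rays from the top view, then take a second view from the wrist.

```bash
cat > h.py <<'E'
import cv2,numpy as np
def ray(n,uv,K,R):
    x,y=(uv[0]-K[0,2])/K[0,0],(uv[1]-K[1,2])/K[1,1]
    if n=="wrist":
        th=np.hypot(x,y); s=np.sin(th)/max(th,1e-9); v=np.array([x*s,-y*s,-np.cos(th)])
    else: v=np.array([x,-y,-1.])
    return R@(v/np.linalg.norm(v))
def onplane(n,uv,ci,z):
    d=ray(n,uv,ci["K"],ci["orientation"]); return ci["xyz"]+d*(z-ci["xyz"][2])/d[2]
def proj(n,P,ci):
    v=ci["orientation"].T@(np.asarray(P)-ci["xyz"]); v=np.array([v[0],-v[1],-v[2]])
    q=v[:2]/v[2]
    if n=="wrist": q=v[:2]/np.linalg.norm(v[:2])*np.arctan2(np.linalg.norm(v[:2]),v[2])
    return q*ci["K"][0,0]+ci["K"][:2,2]
def blobs(p,seeds,thr,rad):
    "white blob centroid nearest each seed (size range in px area)"
    m=(p.min(2)>thr).astype(np.uint8); n,l,st,c=cv2.connectedComponentsWithStats(m,connectivity=4)
    out=[]
    for s in seeds:
        k=min((i for i in range(1,n) if 15<st[i,4]<4*rad*rad),key=lambda i:np.hypot(*(c[i]-s)))
        out.append((c[k],st[k,4]))
    return out
def triang(obs):
    A=np.zeros((3,3));b=np.zeros(3)
    for o,d in obs:
        M=np.eye(3)-np.outer(d,d);A+=M;b+=M@o
    return np.linalg.solve(A,b)
E
python3 - <<'E'
from station import r,get_image,camera_info,status
import cv2,numpy as np
from h import *
t=dict(np.load("top0.npz"))
B=blobs(t["p"],[(247,211),(281,204),(315,196),(347,189)],150,15)
P=[]
for c,a in B:
    q=onplane("top",c,t,.073);P.append(q);print(c,a,q,t["d"][int(c[1]),int(c[0])])
v=P[0]-P[3];yaw=np.arctan2(-v[0],v[1]);print("yaw",yaw)
c=np.mean(P,0)
for nm,uv in (("vw",(202,183)),("vb",(209,234)),("mk",(384,195))):print(nm,onplane("top",uv,t,.05 if nm!="mk" else .01))
print(status.current_ee_rot())
Y=np.array([-np.sin(yaw),np.cos(yaw),0])
J=status.current_joint_pos()
for s in(1,-1):
    y=Y*s;z=np.array([0,0,-1.]);R=np.c_[np.cross(y,z),y,z]
    print(s,[r.solve_ik(list(np.r_[p[:2],.1]),R) for p in P])
E
```

```text
[246.72176309 211.14876033] 363 [0.49566611 0.19935412 0.073     ] 0.86154956
[280.34117647 203.71176471] 170 [0.50846592 0.14129789 0.073     ] 0.86135083
[314.03225806 196.10752688] 186 [0.52160781 0.08289256 0.073     ] 0.86027443
[347.66420664 188.89298893] 271 [0.53411646 0.02436673 0.073     ] 0.86244273
yaw 0.21629475894867348
vw [0.54896528 0.28334052 0.05      ]
vb [0.45773774 0.26852334 0.05      ]
mk [ 0.53197219 -0.04741956  0.01      ]
[[-8.96179610e-01  4.43691247e-01 -4.28567046e-04]
 [ 4.43691448e-01  8.96179341e-01 -6.98680059e-04]
 [ 7.40747063e-05 -8.16294355e-04 -9.99999664e-01]]
1 [array([ 2.95249070e-01,  4.97944049e-01,  1.80165368e+00, -4.44089210e-16,
        8.41994923e-01, -1.49184202e+00]), array([ 1.82824507e-01,  4.88305420e-01,  1.81874645e+00, -4.44089210e-16,
        8.34540784e-01, -1.60426658e+00]), array([ 6.94427393e-02,  4.88925327e-01,  1.81764935e+00, -4.44089210e-16,
        8.35017975e-01, -1.71764835e+00]), array([-4.14902022e-02,  4.98563172e-01,  1.80055325e+00, -4.44089210e-16,
        8.42476229e-01, -1.82858129e+00])]
-1 [array([ 2.95249070e-01,  4.97944049e-01,  1.80165368e+00, -4.44089210e-16,
        8.41994923e-01,  1.64975064e+00]), array([ 1.82824507e-01,  4.88305420e-01,  1.81874645e+00, -4.44089210e-16,
        8.34540784e-01,  1.53732608e+00]), array([ 6.94427393e-02,  4.88925327e-01,  1.81764935e+00, -4.44089210e-16,
        8.35017975e-01,  1.42394431e+00]), array([-4.14902022e-02,  4.98563172e-01,  1.80055325e+00, -4.44089210e-16,
        8.42476229e-01,  1.31301137e+00])]
```

Run:
```python
from station import r,get_image,camera_info,status
import cv2,numpy as np
from h import *
yaw=.2163;Y=np.array([-np.sin(yaw),np.cos(yaw),0]);X=np.array([np.cos(yaw),np.sin(yaw),0]);z=np.array([0,0,-1.])
R=np.c_[np.cross(Y,z),Y,z]
P=np.array([[.49567,.19935,.073],[.50847,.1413,.073],[.52161,.08289,.073],[.53412,.02437,.073]])
r.close()
h=P.mean(0)-.05*X; h[2]=.19
r.move_ptp(h,R)
ci=camera_info("wrist");p,d=get_image("wrist");cv2.imwrite("pics/w1.png",p[:,:,::-1])
np.savez("w1.npz",p=p,d=d,**{k:ci[k] for k in("K","xyz","orientation")})
print(status.current_time_s(),status.current_tool_pos(),[proj("wrist",q,ci).round() for q in P],status.current_width())
```

```text
2.625 [0.46612021 0.10188573 0.19007366] [array([408., 245.]), array([347., 246.]), array([283., 246.]), array([221., 244.])] 0.00012754882116968515
```

View pics/w1.png

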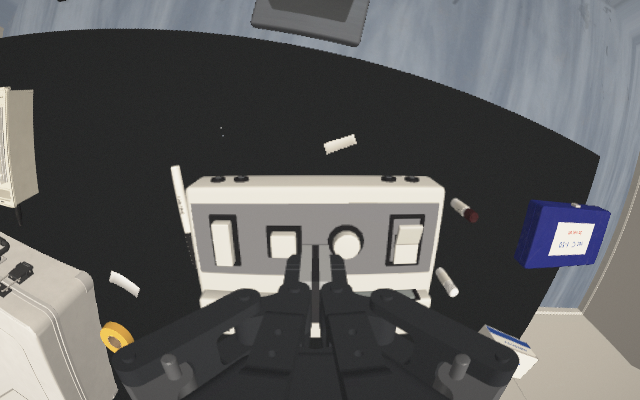

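Wrist view (upside down): bar (222,243), square (283,244), round (346,243) and rocker (407,242), all within about 3 px of the prediction. I'll triangulate these against the top view.

Run:
```python
import numpy as np
from h import *
t=dict(np.load("top0.npz"));w=dict(np.load("w1.npz"))
S=[(247,211),(281,204),(315,196),(347,189)]
bt=blobs(t["p"],S,150,15)
bw=blobs(w["p"],[(407,242),(346,243),(283,244),(222,243)],190,25)
Q=[]
for (a,_),(b,n) in zip(bt,bw):
    q=triang([(t["xyz"],ray("top",a,t["K"],t["orientation"])),(w["xyz"],ray("wrist",b,w["K"],w["orientation"]))])
    zw=w["d"][int(b[1]),int(b[0])]; rr=ray("wrist",b,w["K"],w["orientation"]); ax=-w["orientation"][:,2]
    print(b.round(1),n,"tri",q.round(4),"wristplane",onplane("wrist",b,w,.073).round(4),"depthpt",(w["xyz"]+rr*zw/(rr@ax)).round(4)); Q.append(onplane("wrist",b,w,.073))
v=Q[1]-Q[3];print("yaw",np.arctan2(-v[0],v[1]))
```

```text
[409.3 233.9] 384 tri [0.4956 0.2048 0.0501] wristplane [0.4847 0.1971 0.073 ] depthpt [0.4846 0.197  0.0732]
[346.7 246.1] 469 tri [0.5084 0.1412 0.0739] wristplane [0.5088 0.1414 0.073 ] depthpt [0.5086 0.1413 0.0733]
[282.7 245.6] 531 tri [0.5218 0.0829 0.0716] wristplane [0.5211 0.0829 0.073 ] depthpt [0.5214 0.0829 0.0724]
[221.8 244.4] 673 tri [0.5344 0.0245 0.0719] wristplane [0.5338 0.025  0.073 ] depthpt [0.5335 0.0251 0.0735]
yaw 0.21201400313425386
```

```bash
cat > press.py <<'E'
from station import r,get_image,camera_info,status
import numpy as np
yaw=.214;Y=np.array([-np.sin(yaw),np.cos(yaw),0]);X=np.array([np.cos(yaw),np.sin(yaw),0]);z=np.array([0,0,-1.])
R=np.c_[np.cross(Y,z),Y,z]
round_=np.array([.5087,.1413,0]);bar=np.array([.5341,.0248,0]);rocker=round_+.06*Y-.016*X
def press(p,zt,f=14,up=.1):
    r.move_ptp([p[0],p[1],.095],R)
    s=r.move_l([p[0],p[1],zt],v=.03,f_stop=f)
    q=status.current_tool_pos()
    print("stopped",s,"tool",q.round(4),"F",status.current_ft_force().round(1))
    r.dwell(.15)
    r.move_l([p[0],p[1],up],v=.1); print("t",status.current_time_s())
    return q[2]
E
python3 - <<'E'
from press import *
import cv2
press(rocker,.0675)
h=rocker*.5+bar*.5-.04*X;h[2]=.19;r.move_ptp(h,R)
p,d=get_image("wrist");cv2.imwrite("pics/w2.png",cv2.resize(p[190:310,170:470,::-1],None,fx=2.5,fy=2.5))
print(status.current_time_s())
E
```

```text
stopped True tool [0.4798 0.1963 0.0689] F [-3.  -0.7  8.8]
t 4.675
5.3083
```

View pics/w2.png

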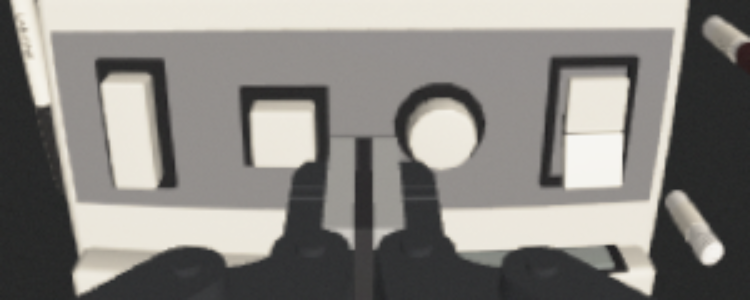

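Crop: the rocker (right, about (597,130)) now shows its far half raised and bright and its near half level. The press stopped on the end stop at z = 68.9 mm, so it's on. Next is the round key, then the bar.

Run:
```python
from press import *
import cv2
z1=press(round_,.0655)
if z1<.0678:
    print("bar");z2=press(bar,.0655,f=16)
h=(rocker+bar)/2-.04*X;h[2]=.19;r.move_ptp(h,R)
p,d=get_image("wrist");cv2.imwrite("pics/w3.png",cv2.resize(p[190:310,170:470,::-1],None,fx=2.5,fy=2.5))
print(status.current_time_s())
```

```text
stopped True tool [0.5087 0.1412 0.0669] F [-1.9 -0.7  7.1]
t 7.3583
bar
stopped True tool [0.534  0.0249 0.067 ] F [-2.4  0.1  8.5]
t 9.4417
10.0917
```

View pics/w3.png

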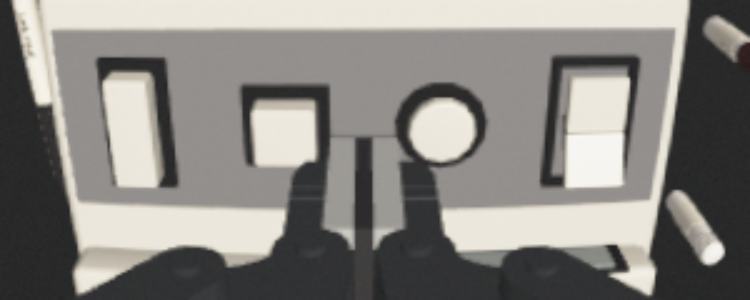

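Crop: the round key (443,130) sits lower in its rim, the bar (132,130) is back up, the square key (283,133) is unchanged and the rocker is on. The vials and marker haven't moved.

```bash
python3 -c "
from station import r
print(r.job_done())"
```

```text
the job is handed in; nothing more can be done
None
```

I handed the job in after about 10 s of robot time; the hand-in gave no verdict, but by contact heights and the last picture the rocker is on, the round key is in, the bar key was pressed fully and is back up, and the square key, vials and marker are untouched.

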